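Wedge the rocking printer control unit

ROBOT

A 6-joint arm with a two-finger parallel gripper is mounted at the origin on the work surface. World frame = base frame: x ahead of the robot, y to its left, z up, the work surface at z = 0. Lengths are in m, angles in rad, forces in N, time in s.
With the tool pointing down it reaches from about 0.325 to 0.75 m from the base axis. Payload 7.6 kg.
Tool frame: the origin (TCP) lies at the very end of the fingers, on their centre line; the grasp point (between the pads) lies 19 mm behind it; z points along the fingers, y is the direction in which the jaws open and shut (so a half turn about z gives the same grasp; the last joint's range is limited). The gripper opens to 85 mm and grips with 20 to 120 N. Pads are 22 mm wide; open, the fingers measure 114 mm over their backs; the gripper's body (76 mm by 85 mm) begins 54 mm behind the grasp point. The pads swing forward as they close: fully open they stand 13 mm farther back than shut.
Start: joints at [1.213, 0.052, 1.401, -0, 1.689, -0.07], TCP at [0.149, 0.503, 0.231] pointing down, gripper open.
Joint ranges: [-2.9, 2.9], [-0.91, 2.17], [0.12, 2.37], [-1.06, 4.2], [0.26, 2.73], [-2.93, 2.93]. Speed limits (rad/s): [2.57, 2.57, 3.01, 3.14, 3.14, 3.14].

INTERFACE

Orientations are given as a unit quaternion [x, y, z, w].
In Python, from workcell import ctrl gives the robot as it stands.
- The arm moves only by the shell command python3 -m inch 'ROWS' [FORCE]. ROWS is JSON, a list of rows, each a list of 7 numbers: the turn, a rotation vector about the tool's x, y, z in rad, then the shift along the tool's x, y, z in m, then the finger opening in m, from 0 to 0.0854. In form: [[ax, ay, az, dx, dy, dz, claw], ...]. A call has exactly 10 rows; each row shifts and turns the commanded pose from where the row before left it, along the tool's axes as they then stand; what a row does not reach is not made up. A row lasts 1/10 s, in which the tool goes at most 50 mm and 8.59 degrees, less where a joint would pass 70% of its speed; a pose out of reach is approached as far as the arm can. A call with a gripper value outside its range is refused whole. The fingers move at their own pace and stop on an object; FORCE is the grip in N (left out, the last holds). Time passes only in rows, so rows that do not move let the fingers close, or fill a call up. It gives the time, the measured TCP pose, the force and the opening at its end, in the units of the state.
- ctrl.state(): the state, without advancing time (a new reading comes with each control period).
- ctrl.snapshot(name): name is "side" or "top" or "wrist"; returns a dict with "image" (420x560x3 uint8, red, green, blue), "fx", "fy", "cx", "cy" (pixels), "world_to_cam" (4x4, takes a point from world to camera coordinates). Camera axes: x right, y down, z forward; pixel columns grow to the right and rows downward; lengths in m; the calibration is good to about 2 mm. The wrist camera is an equidistant fisheye: a pixel r from the principal point sees the ray r / f radians off the axis. A picture is of the moment at which its call begins. There is no depth.
- ctrl.finish_job(): hands the job in, once; it reports no verdict.
The state is a dict: "t": time; "joint_positions": joint angles; "qd": joint speeds; "effort": joint torques, N m; "eef_pos": TCP position; "eef_rot": TCP orientation; "wrist_force": force on the tool from outside, world axes, zero at the start; "ft_torque": the same for the moment, N m; "grip_width": finger opening in m.
Only numpy, scipy, OpenCV 4.12 (cv2) and the standard library are available. Lean on these libraries where they do the work, as an engineer would, in place of code of your own. Each camera call takes 0.05 s, during which the arm holds its last target. There are 200 camera calls.

TASK

The grey printer control unit rocks because the foot under its orange-marked corner is too short. Without gripping or lifting anything, push the yellow wedge thin end first under that corner until the unit no longer rocks, but no further: the unit must stay level and must not be shoved or turned from its place, and the things around it must be left alone. Finish with the fingertips still pressing down firmly on top of the orange-marked corner, so that the wedge carries the push and the unit stays level.

Things in the scene. Friction and masses are not known exactly. Their poses are not given: they have to be found in the camera images.
- unit: grey control unit, loose, about 1.9 kg, level at first. Case 150 mm (x) by 210 mm (y), underside 20 mm and flat top 70 mm above the table; heat sink on top near +x, -y, fins up to 90 mm. Origin: on the table under the case's centre. Its front (-x) faces the robot. Rubber feet 20 mm tall, 18 mm wide, at (x, y) = (58, 85), (58, -85), (-58, -85) mm; the short foot at (-58, 85) mm
- corner_top (a point): point 2 mm over the unit's top (72 mm above the table), in the middle of the orange 42 mm square at the near-left corner, straight above the short foot. Pushed down here, the unwedged unit tips about the diagonal of the two neighbouring feet, from 3 to 5 N on (up to 13 N if the fingertip sticks), until the short foot lands; 15 N is a firm press
- foot_place (a point): point of the unit, at table height when level, straight below the short foot: a steel foot with a round end, 20 mm across, that ends 7 to 14 mm above the table (differs each time). A wedge driven past first contact meets clear resistance (3 to 15 N), then jacks this corner up or swings the unit round
- wedge: yellow plastic wedge, loose, 70 g, 130 mm long (x), 56 mm wide (y). Origin: centre of its underside; x points to the thin end. The ramp rises from 3 mm at the tip (x = 65 mm) to 21 mm at x = -43 mm (1 in 6); from there to the flat upright back face (x = -65 mm) it is a block 32 mm tall. Any part of the ramp's width will do; under load it holds by friction
- far_foot (a point): underside of the unit's foot at (58, 85) mm, on the table; one end of the rocking diagonal, so rocking does not move it
- wedge_tip (a point): middle of the wedge's thin end, on the table
- wedge_back (a point): middle of the wedge's flat back face, 16 mm above the table
- copper_spool: spool of copper wire with black flanges, 64 mm across, 45 mm tall, standing; origin at the centre of its underside
- steel_spool: spool of steel wire with black flanges, 64 mm across, 45 mm tall, standing; origin at the centre of its underside
- flux_jar: amber jar with a white cap, 52 mm across, 50 mm tall; origin at the centre of its underside
- driver: screwdriver with a yellow handle, lying on the table; origin at the underside near its middle
- calipers: steel calipers lying flat, 150 mm long, 12 mm thick; origin at the underside near the middle
- bracket: small yellow angle bracket, 50 x 30 x 40 mm tall, standing on its flat leg; origin at its underside. It is not the wedge
- tape: roll of blue tape lying flat, 70 mm across, 18 mm tall; origin at the centre of its underside
Not all that is in view belongs to the job. Leave any green or purple look-alike of the wedge alone.

How it is judged:
At the end, for the whole second after the job is handed in: the fingers press on the unit at its marked corner (within 60 mm of the mark's middle) with more than 3 N, the wedge under the unit carries more than 1 N of it (the part beyond what tips the unit), the unit is level within 0.02 rad (about 1 degree), and unit and wedge are at rest (angle between unit's own z axis and vertical below 0.02 rad and contact force between wedge and unit above 1 N and contact force between the fingers and unit above 3 N and horizontal distance between the grasp point and corner_top below 0.06 m and linear speed of each of unit, wedge below 0.01 m/s); the arm keeps its last pose, push and grip.
It fails at once if the wedge is lifted off the table (its origin more than 12 mm up) (height (world z) of wedge above 0.012 m).
It fails at once if the unit is lifted (its origin more than 20 mm up) (height (world z) of unit above 0.02 m).
It fails at once if the unit is pushed or swung out of its place (its origin more than 10 mm, or far_foot more than 12 mm) (distance of unit from where it was at the start of the episode above 0.01 m or distance of far_foot from where it was at the start of the episode above 0.012 m).
It fails at once if a bystander is moved more than 30 mm (distance of any of copper_spool, steel_spool, flux_jar, driver, calipers, bracket, tape from where it was at the start of the episode above 0.03 m).
It also fails if it takes over 45 s, if anything falls off the work surface, if the arm or the gripper's body presses on something with over 40 N, if the wrist force passes 120 N, or if a joint passes its speed limit or range.

## Working session

There is one attempt and no reset: what is moved stays moved. The work goes in short steps, Python scripts to look and compute and a shell command to move; the robot and the scene stay as the last step left them, time stands still between calls to the robot, and variables do not carry over. Pictures are saved under pics/ and viewed, about 8 in all and at most 12, crops included, and the job is handed in when it is done.

```bash
mkdir -p pics
cat > h.py <<'E'
import numpy as np, cv2
from workcell import ctrl
def snap(n,f):
    s=ctrl.snapshot(n); cv2.imwrite(f'pics/{f}.png',cv2.cvtColor(s['image'],cv2.COLOR_RGB2BGR)); np.savez(f'pics/{f}.npz',**s); return s
def load(f): return dict(np.load(f'pics/{f}.npz'))
def ray(s,u,v,z,fish=False):
    M=s['world_to_cam'];R=M[:3,:3];c=-R.T@M[:3,3]
    a=(u-s['cx'])/s['fx'];b=(v-s['cy'])/s['fy']
    if fish:
        r=np.hypot(a,b); k=np.sin(r)/max(r,1e-9); d=np.array([a*k,b*k,np.cos(r)])
    else: d=np.array([a,b,1.])
    d=R.T@d; return c+d*(z-c[2])/d[2]
def proj(s,p):
    q=s['world_to_cam']@np.r_[p,1]; return s['fx']*q[0]/q[2]+s['cx'],s['fy']*q[1]/q[2]+s['cy']
E
python3 - <<'E'
from h import *
a=snap('top','top0');b=snap('side','side0')
cv2.imwrite('pics/t0.png',cv2.resize(cv2.imread('pics/top0.png'),(800,600)))
for s in(a,b):
    M=s['world_to_cam'];print(s['fx'],s['cx'],s['cy'],-M[:3,:3].T@M[:3,3],M[:3,:3].round(2).tolist())
print(ctrl.state())
E
```

```text
488.1713318041464 284.6427928250375 205.09216442140618 [0.4748484  0.00166942 1.20719201] [[-0.02, -1.0, -0.0], [-1.0, 0.02, -0.09], [0.09, -0.0, -1.0]]
423.8685554664136 278.6856770502641 211.7472765497054 [ 0.21063316 -0.79869335  0.86337382] [[0.91, -0.42, -0.02], [-0.3, -0.61, -0.74], [0.3, 0.68, -0.68]]
{'t': 0.1, 'joint_positions': array([ 1.21269980e+00,  5.27763344e-02,  1.40163607e+00, -3.41208378e-05,
        1.68861124e+00, -7.02952842e-02]), 'qd': array([-3.50290350e-05, -2.49531617e-03, -3.99912112e-03, -2.26248809e-04,
        1.12340942e-03, -4.58417606e-04]), 'effort': array([ 1.16093899e-03, -3.82577991e+01, -3.60987711e+01, -5.66187225e-05,
        4.74260261e-03,  3.97709539e-05]), 'eef_pos': array([0.14890603, 0.50315187, 0.23054882]), 'eef_rot': array([ 1.43406434e-01,  9.89663621e-01, -7.02744063e-04, -1.35530126e-04]), 'wrist_force': array([0.34510063, 0.66172885, 1.02323922]), 'ft_torque': array([0.05007543, 0.01372275, 0.00781149]), 'grip_width': 0.08537311441872363}
```

View pics/t0.png

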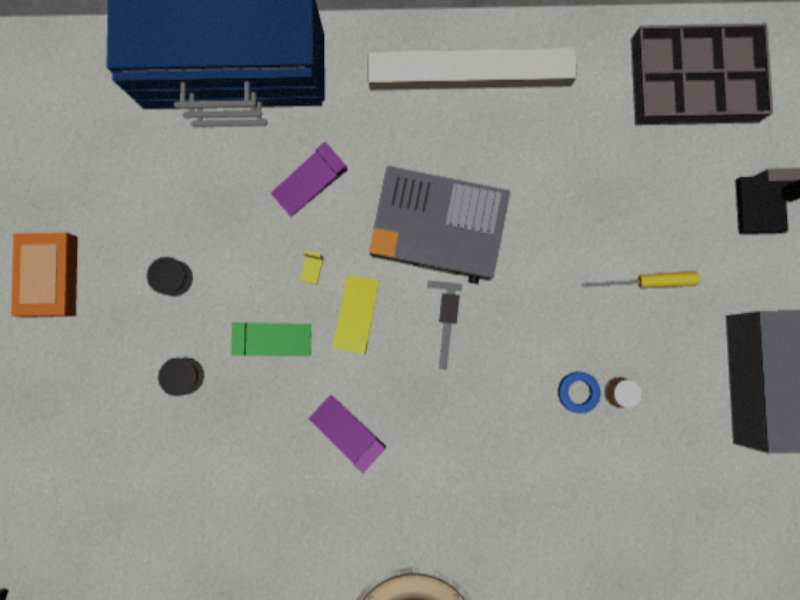

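View pics/side0.png

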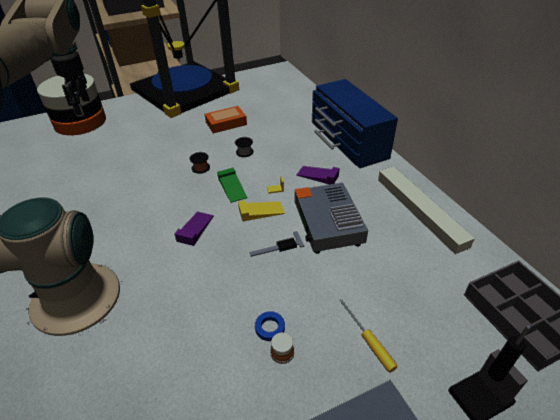

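Yellow candidates in the 800x600 top view are (355,314), a long 130x56 shape that fits the wedge, and (312,267), a small angle that fits the bracket. Green (270,340) and purple (310,180), (347,433) are look-alikes. I'll enlarge both views to confirm which one is the wedge and which end is thin.

Run:
```python
from h import *
a=load('top0');b=load('side0')
t=cv2.imread('pics/top0.png')[100:270,190:370];s=cv2.imread('pics/side0.png')[155:265,225:375]
t=cv2.resize(t,None,fx=2.2,fy=2.2,interpolation=2);s=cv2.resize(s,(420,int(110*2.8)),interpolation=2)
H=max(t.shape[0],s.shape[0]);o=np.zeros((H,t.shape[1]+s.shape[1],3),np.uint8);o[:t.shape[0],:t.shape[1]]=t;o[:s.shape[0],t.shape[1]:]=s
o=cv2.resize(o,(800,int(H*800/o.shape[1])))if o.shape[1]>800 else o
cv2.imwrite('pics/c0.png',o)
for n,s in(('top',a),('side',b)):
    hsv=cv2.cvtColor(s['image'],cv2.COLOR_RGB2HSV)
    for nm,lo,hi in(('yel',(24,150,80),(34,255,255)),('org',(8,150,120),(18,255,255))):
        m=cv2.inRange(hsv,lo,hi);cs,_=cv2.findContours(m,0,2)
        for c in cs:
            if cv2.contourArea(c)<60: continue
            print(n,nm,cv2.contourArea(c),cv2.approxPolyDP(c,2.0,True)[:,0].tolist())
```

```text
top yel 1000.0 [[243, 193], [235, 234], [237, 240], [234, 241], [238, 243], [235, 237], [237, 235], [240, 243], [244, 241], [244, 244], [245, 242], [251, 245], [254, 242], [255, 246], [264, 196]]
top yel 193.5 [[488, 192], [449, 194], [449, 198], [488, 197]]
top yel 193.0 [[213, 176], [215, 181], [211, 195], [221, 197], [225, 181]]
top org 2021.5 [[46, 163], [10, 164], [8, 220], [44, 220]]
top org 260.5 [[262, 160], [259, 176], [274, 179], [278, 163]]
side yel 240.0 [[364, 331], [388, 366], [393, 367], [394, 363], [368, 330]]
side yel 464.0 [[239, 202], [241, 213], [283, 213], [279, 202]]
side yel 63.0 [[281, 186], [271, 186], [268, 190], [278, 191], [281, 190]]
side org 101.0 [[295, 190], [298, 197], [311, 195], [308, 188]]
side org 361.0 [[245, 115], [237, 106], [205, 114], [211, 123]]
```

View pics/c0.png

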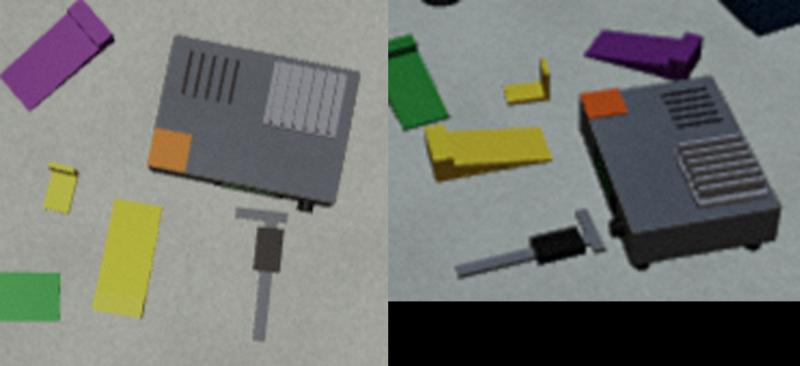

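The crop confirms it. The long yellow piece has a tall block at its robot-side end and its thin end towards the unit, so it is the wedge. The small yellow angle is the bracket. Next I'll work out the geometry.

Run:
```python
from h import *
a=load('top0');b=load('side0')
def r(l,z,s=a): return np.array([ray(s,u,v,z) for u,v in l])
o=r([(262,160),(259,176),(274,179),(278,163)],.07);print('org',o.round(3).tolist(),o.mean(0))
print('org side',r([(295,190),(298,197),(311,195),(308,188)],.07,b).mean(0))
# unit case contour top corners (800-scale -> 0.7)
u=r([(388*.7,167*.7),(510*.7,190*.7),(496*.7,277*.7),(371*.7,254*.7)],.07);print('unit top',u.round(3).tolist(),u.mean(0))
t=r([(243,193),(264.5,196)],.003);print('tip',t.round(4).tolist(),t.mean(0),np.linalg.norm(t[0]-t[1]))
k=r([(234,243),(255,246.5)],.032);print('back',k.round(4).tolist(),k.mean(0),np.linalg.norm(k[0]-k[1]))
d=t.mean(0)-k.mean(0);print('len',np.linalg.norm(d[:2]),'yaw',np.degrees(np.arctan2(d[1],d[0])))
print('side tip near/far',r([(283,213),(279,202)],.003,b).round(3).tolist())
d=u[0]-u[3];e=u[1]-u[2];f=u[3]-u[2];g=u[0]-u[1]
print([np.degrees(np.arctan2(q[1],q[0])) for q in(d,e,f,g)],[np.linalg.norm(q) for q in(d,e,f,g)])
```

```text
org [[0.682, 0.051, 0.07], [0.644, 0.059, 0.07], [0.637, 0.024, 0.07], [0.674, 0.014, 0.07]] [0.65949346 0.03714686 0.07      ]
org side [0.65739252 0.03837877 0.07      ]
unit top [[0.786, 0.027, 0.07], [0.743, -0.175, 0.07], [0.598, -0.147, 0.07], [0.64, 0.058, 0.07]] [ 0.69158848 -0.05918517  0.07      ]
tip [[0.6127, 0.1029, 0.003], [0.6041, 0.0497, 0.003]] [0.608406   0.07627722 0.003     ] 0.05390774479429639
back [[0.4891, 0.1236, 0.032], [0.4797, 0.0733, 0.032]] [0.48437044 0.09841608 0.032     ] 0.05114315427881954
len 0.12599582688517746 yaw -10.120038765713357
side tip near/far [[0.598, 0.051, 0.003], [0.608, 0.101, 0.003]]
[np.float64(-11.856133144133942), np.float64(-10.853504732735967), np.float64(78.34923376859149), np.float64(77.9723364510735)] [np.float64(0.14856806917030432), np.float64(0.14722554296132065), np.float64(0.20869002920162788), np.float64(0.2061134194305522)]
```

```bash
python3 -m inch '[[0,0,0.1457,0,0,0,0],[0,0,0.1457,0,0,0,0],[0,0,0.1457,0,0,0,0],[0,0,0.1457,0,0,0,0],[0,0,0.1457,0,0,0,0],[0,0,0.1457,0,0,0,0],[0,0,0.1457,0,0,0,0],[0,0,0.1457,0,0,0,0],[0,0,0.1457,0,0,0,0],[0,0,0.1457,0,0,0,0]]' 40
python3 -m inch '[[0,0,0,-0.0265,0.04,0.008,0],[0,0,0,-0.0265,0.04,0.008,0],[0,0,0,-0.0265,0.04,0.008,0],[0,0,0,-0.0265,0.04,0.008,0],[0,0,0,-0.0265,0.04,0.008,0],[0,0,0,-0.0265,0.04,0.008,0],[0,0,0,-0.0265,0.04,0.008,0],[0,0,0,-0.0265,0.04,0.008,0],[0,0,0,-0.0265,0.04,0.008,0],[0,0,0,-0.0265,0.04,0.008,0]]'
cat >> h.py <<'E'
from scipy.spatial.transform import Rotation as Rn
def to(x,y,z):
    s=ctrl.state();R=Rn.from_quat(s['eef_rot']).as_matrix()
    print('t',s['t'],'pos',s['eef_pos'].round(4),'toolshift',(R.T@(np.array([x,y,z])-s['eef_pos'])).round(4),'yangle',np.degrees(np.arctan2(R[1,1],R[0,1])).round(2),'F',s['wrist_force'].round(2))
E
python3 -c "
from h import *
to(.534,.135,.01)"
```

```text
t: 1.1
eef_pos: [0.1489, 0.5033, 0.2308]
eef_rot: [0.768, 0.641, -0.0, 0.0]
wrist_force: [0.8, 0.1, -0.6]
grip_width: -0.0001
t: 2.1
eef_pos: [0.4981, 0.1715, 0.1507]
eef_rot: [0.766, 0.643, -0.0, -0.0]
wrist_force: [0.7, 1.1, 0.2]
grip_width: -0.0001
t 2.1 pos [0.4981 0.1715 0.1507] toolshift [-0.0297  0.0418  0.1406] yangle -9.98 F [0.73 1.13 0.18]
```

```bash
python3 -m inch '[[0,0,0,-0.0145,0.021,0,0],[0,0,0,-0.0145,0.021,0,0],[0,0,0,0,0,0.03,0],[0,0,0,0,0,0.03,0],[0,0,0,0,0,0.03,0],[0,0,0,0,0,0.025,0],[0,0,0,0,0,0.015,0],[0,0,0,0,0,0.010,0],[0,0,0,0,0,0,0],[0,0,0,0,0,0,0]]'
python3 -c "
from h import *
to(.534,.135,.01)
a=snap('wrist','w1');b=snap('top','t1')
o=np.hstack([cv2.imread('pics/w1.png'),cv2.resize(cv2.imread('pics/t1.png')[100:310,180:380],(400,420))]);cv2.imwrite('pics/v1.png',cv2.resize(o,(800,350)))"
```

```text
t: 3.1
eef_pos: [0.5341, 0.1375, 0.0123]
eef_rot: [0.766, 0.643, 0.001, 0.0]
wrist_force: [-0.1, -0.0, -0.2]
grip_width: -0.0004
t 3.1 pos [0.5341 0.1375 0.0123] toolshift [-0.0025  0.0003  0.0023] yangle -9.97 F [-0.12 -0.   -0.18]
```

View pics/v1.png

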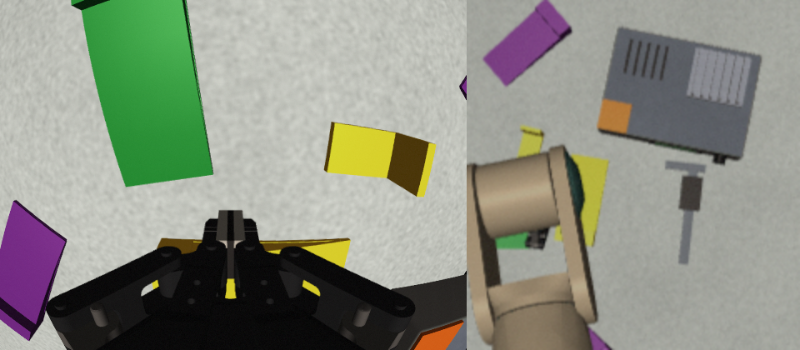

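The fingers stand just left of the wedge, clear of the green look-alike. Next I'll push it sideways.

```bash
python3 -m inch '[[0,0,0,-0.004,0,0.002,0],[0,0,0,-0.004,0,0,0],[0,0,0,-0.004,0,0,0],[0,0,0,-0.004,0,0,0],[0,0,0,-0.004,0,0,0],[0,0,0,-0.004,0,0,0],[0,0,0,-0.004,0,0,0],[0,0,0,-0.004,0,0,0],[0,0,0,-0.003,0,0,0],[0,0,0,0,0,0,0]]'
python3 -m inch '[[0,0,0,0.01,0,0,0],[0,0,0,0,0,-0.03,0],[0,0,0,0,0,-0.04,0],[0,0,0,0,-0.04,0,0],[0,0,0,0,-0.045,0,0],[0,0,0,0,-0.045,0,0],[0,0,0,0,0,0,0],[0,0,0,0,0,0,0],[0,0,0,0,0,0,0],[0,0,0,0,0,0,0]]'
python3 - <<'E'
from h import *
a=snap('wrist','w2');b=snap('top','t2');c=snap('side','s2')
cv2.imwrite('pics/v2.png',np.hstack([cv2.resize(cv2.imread('pics/t2.png')[100:310,180:380],(400,420)),cv2.resize(cv2.imread('pics/s2.png')[150:270,200:360],(400,300))[:, :].repeat(1,0) if 0 else cv2.copyMakeBorder(cv2.resize(cv2.imread('pics/s2.png')[150:270,200:360],(400,300)),0,120,0,0,0)]))
for n,s in(('top',b),('side',c)):
    hsv=cv2.cvtColor(s['image'],cv2.COLOR_RGB2HSV)
    m=cv2.inRange(hsv,(24,150,80),(34,255,255));cs,_=cv2.findContours(m,0,2)
    for q in cs:
        if cv2.contourArea(q)>60: print(n,cv2.contourArea(q),cv2.approxPolyDP(q,2.0,True)[:,0].tolist())
to(.534,.135,.01)
E
```

```text
t: 4.2
eef_pos: [0.5273, 0.1025, 0.0092]
eef_rot: [0.766, 0.643, -0.0, -0.0]
wrist_force: [0.5, 0.1, 0.4]
grip_width: -0.0001
t: 5.2
eef_pos: [0.4022, 0.1353, 0.0797]
eef_rot: [0.766, 0.643, 0.0, 0.0]
wrist_force: [-1.8, -0.1, 1.0]
grip_width: 0.0001
top 922.5 [[254, 195], [247, 239], [252, 238], [256, 242], [254, 244], [250, 240], [247, 244], [254, 245], [258, 242], [254, 239], [258, 238], [264, 241], [265, 245], [261, 246], [265, 247], [268, 245], [268, 242], [265, 245], [264, 241], [269, 238], [274, 197]]
top 190.5 [[488, 192], [449, 194], [449, 198], [488, 197]]
top 186.0 [[213, 176], [215, 182], [211, 195], [221, 197], [225, 181]]
side 243.5 [[364, 331], [392, 368], [395, 365], [368, 330]]
side 483.0 [[241, 208], [244, 220], [250, 219], [253, 222], [286, 218], [281, 207], [254, 210]]
side 62.0 [[281, 186], [271, 186], [268, 190], [281, 190]]
t 5.35 pos [0.4017 0.1352 0.0793] toolshift [0.0228 0.1304 0.0692] yangle -10.0 F [-0.26  0.54  0.18]
```

View pics/v2.png

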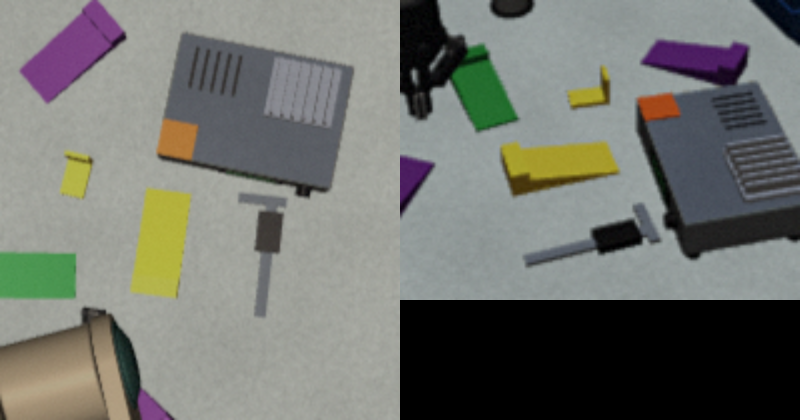

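Run:
```python
from h import *
b=load('t2')
def r(l,z): return np.array([ray(b,u,v,z) for u,v in l])
t=r([(254,195),(274.5,197)],.003);k=r([(246.5,244.5),(267,247.5)],.032)
T=t.mean(0)[:2];K=k.mean(0)[:2];d=T-K;L=np.linalg.norm(d);d/=L;n=np.array([-d[1],d[0]])
print(T,K,L,np.degrees(np.arctan2(d[1],d[0])))
for F in((.652,.036),(.658,.0375)): F=np.array(F);print('foot along,lat',(F-T)@d,(F-T)@n)
p=K-d*.03;print(p);to(p[0],p[1],.013)
```

```text
[0.60414415 0.05028929] [0.48079636 0.06906948] 0.12476927185528584 -8.657021700030167
foot along,lat 0.049461450361236683 -0.00692326748698265
foot along,lat 0.05516731384583603 -0.004537241105084076
[0.45113815 0.07358506]
t 5.35 pos [0.4017 0.1352 0.0793] toolshift [-0.0521  0.0594  0.0662] yangle -10.0 F [-0.26  0.54  0.18]
```

The wedge is now in line with the short foot, about 5 mm off laterally, with its tip about 52 mm short of it. I'll go behind it, push 65 mm free, then creep.

```bash
python3 -m inch '[[0,0,0,-0.026,0.03,0,0],[0,0,0,-0.026,0.029,0,0],[0,0,0,0,0,0.03,0],[0,0,0,0,0,0.025,0],[0,0,0,0,0,0.011,0],[0,0,0,0,0,0,0],[0,0,0,0,0.006,0,0],[0,0,0,0,0.008,0,0],[0,0,0,0,0.008,0,0],[0,0,0,0,0.008,0,0]]'
python3 -m inch '[[0,0,0,0,0.008,0,0],[0,0,0,0,0.008,0,0],[0,0,0,0,0.008,0,0],[0,0,0,0,0.008,0,0],[0,0,0,0,0.006,0,0],[0,0,0,0,0.006,0,0],[0,0,0,0,0.004,0,0],[0,0,0,0,0.002,0,0],[0,0,0,0,0,0,0],[0,0,0,0,0,0,0]]'
python3 - <<'E'
from h import *
to(.5,.07,.01)
b=snap('top','t3');c=snap('side','s3')
cv2.imwrite('pics/v3.png',np.hstack([cv2.resize(cv2.imread('pics/t3.png')[100:310,180:380],(400,420)),cv2.copyMakeBorder(cv2.resize(cv2.imread('pics/s3.png')[150:270,200:360],(400,300)),0,120,0,0,0)]))
E
```

```text
t: 6.35
eef_pos: [0.4811, 0.0686, 0.0141]
eef_rot: [0.766, 0.643, 0.001, 0.0]
wrist_force: [-0.2, 0.1, -0.8]
grip_width: 0.0002
t: 7.35
eef_pos: [0.5289, 0.06, 0.0133]
eef_rot: [0.766, 0.643, 0.0, -0.0]
wrist_force: [-0.3, 1.2, 0.7]
grip_width: -0.0002
t 7.35 pos [0.5289 0.06   0.0133] toolshift [ 0.0048 -0.0302  0.0033] yangle -9.97 F [-0.33  1.22  0.67]
```

View pics/v3.png

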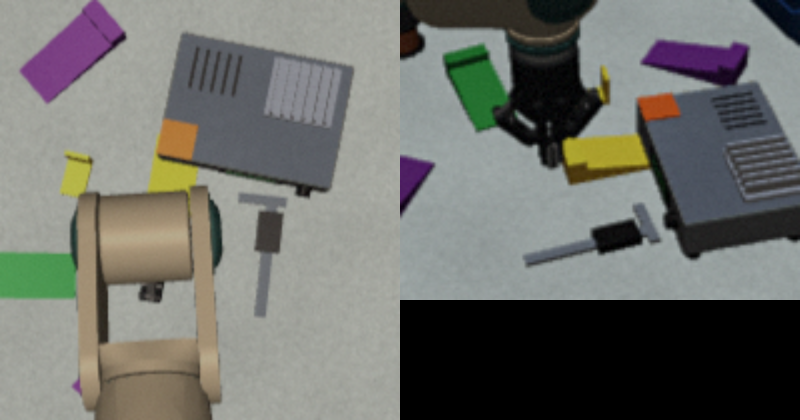

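The tip is under the case, roughly 16 mm past the foot's centre, with no resistance yet. Now I'll creep.

```bash
for i in 1 ; do python3 -m inch '[[0,0,0,0,0.0006,0,0],[0,0,0,0,0.0006,0,0],[0,0,0,0,0.0006,0,0],[0,0,0,0,0.0006,0,0],[0,0,0,0,0.0006,0,0],[0,0,0,0,0.0006,0,0],[0,0,0,0,0.0006,0,0],[0,0,0,0,0.0006,0,0],[0,0,0,0,0.0001,0,0],[0,0,0,0,0.0001,0,0]]'; done | grep -E 'pos|force'
```

```text
eef_pos: [0.5339, 0.0591, 0.0133]
wrist_force: [-1.5, 0.2, 0.1]
```

```bash
python3 -m inch '[[0,0,0,0,0.0005,0,0],[0,0,0,0,0.0005,0,0],[0,0,0,0,0.0005,0,0],[0,0,0,0,0.0005,0,0],[0,0,0,0,0.0005,0,0],[0,0,0,0,0.0005,0,0],[0,0,0,0,0.0004,0,0],[0,0,0,0,0.0002,0,0],[0,0,0,0,0.0002,0,0],[0,0,0,0,0.0002,0,0]]' | grep -E 'pos|force'
```

```text
eef_pos: [0.5378, 0.0584, 0.0133]
wrist_force: [0.3, -0.3, -0.5]
```

```bash
python3 -m inch '[[0,0,0,0,0.0005,0,0],[0,0,0,0,0.0005,0,0],[0,0,0,0,0.0005,0,0],[0,0,0,0,0.0005,0,0],[0,0,0,0,0.0005,0,0],[0,0,0,0,0.0005,0,0],[0,0,0,0,0.0004,0,0],[0,0,0,0,0.0002,0,0],[0,0,0,0,0.0002,0,0],[0,0,0,0,0.0002,0,0]]' | grep -E 'pos|force'
```

```text
eef_pos: [0.5418, 0.0577, 0.0133]
wrist_force: [0.2, -0.3, -0.2]
```

```bash
python3 -m inch '[[0,0,0,0,0.0005,0,0],[0,0,0,0,0.0005,0,0],[0,0,0,0,0.0005,0,0],[0,0,0,0,0.0005,0,0],[0,0,0,0,0.0005,0,0],[0,0,0,0,0.0005,0,0],[0,0,0,0,0.0004,0,0],[0,0,0,0,0.0002,0,0],[0,0,0,0,0.0002,0,0],[0,0,0,0,0.0002,0,0]]' | grep -E 'pos|force'
```

```text
eef_pos: [0.5457, 0.057, 0.0133]
wrist_force: [-0.4, -0.4, -0.1]
```

```bash
python3 -m inch '[[0,0,0,0,0.0005,0,0],[0,0,0,0,0.0005,0,0],[0,0,0,0,0.0005,0,0],[0,0,0,0,0.0005,0,0],[0,0,0,0,0.0005,0,0],[0,0,0,0,0.0005,0,0],[0,0,0,0,0.0004,0,0],[0,0,0,0,0.0002,0,0],[0,0,0,0,0.0002,0,0],[0,0,0,0,0.0002,0,0]]' | grep -E 'pos|force'
```

```text
eef_pos: [0.5497, 0.0563, 0.0133]
wrist_force: [-0.1, -0.5, -0.5]
```

```bash
python3 -m inch '[[0,0,0,0,0.0005,0,0],[0,0,0,0,0.0005,0,0],[0,0,0,0,0.0005,0,0],[0,0,0,0,0.0005,0,0],[0,0,0,0,0.0005,0,0],[0,0,0,0,0.0005,0,0],[0,0,0,0,0.0004,0,0],[0,0,0,0,0.0002,0,0],[0,0,0,0,0.0002,0,0],[0,0,0,0,0.0002,0,0]]' | grep -E 'pos|force'
```

```text
eef_pos: [0.5536, 0.0557, 0.0133]
wrist_force: [-0.7, 0.6, -0.8]
```

```bash
python3 -m inch '[[0,0,0,0,0.0005,0,0],[0,0,0,0,0.0005,0,0],[0,0,0,0,0.0005,0,0],[0,0,0,0,0.0005,0,0],[0,0,0,0,0.0005,0,0],[0,0,0,0,0.0005,0,0],[0,0,0,0,0.0004,0,0],[0,0,0,0,0.0002,0,0],[0,0,0,0,0.0002,0,0],[0,0,0,0,0.0002,0,0]]' | grep -E 'pos|force'
```

```text
eef_pos: [0.5575, 0.055, 0.0133]
wrist_force: [-0.4, 0.3, -0.3]
```

```bash
python3 -m inch '[[0,0,0,0,0.0005,0,0],[0,0,0,0,0.0005,0,0],[0,0,0,0,0.0005,0,0],[0,0,0,0,0.0005,0,0],[0,0,0,0,0.0005,0,0],[0,0,0,0,0.0005,0,0],[0,0,0,0,0.0004,0,0],[0,0,0,0,0.0002,0,0],[0,0,0,0,0.0002,0,0],[0,0,0,0,0.0002,0,0]]' | grep -E 'pos|force'
```

```text
eef_pos: [0.5615, 0.0543, 0.0133]
wrist_force: [-1.6, -0.8, 0.1]
```

```bash
python3 -c "
from h import *
a=np.array([ctrl.state()['wrist_force'] for _ in range(5)]);print(a.round(2))
b=snap('top','t4');c=snap('side','s4')
for n,p in(('top','t3'),('top','t4'),('side','s3'),('side','s4'),('side','side0')):
  s=load(p);m=cv2.inRange(cv2.cvtColor(s['image'],cv2.COLOR_RGB2HSV),(8,150,120),(18,255,255));cs,_=cv2.findContours(m,0,2)
  print(p,[ (q['m10']/q['m00'],q['m01']/q['m00']) for q in map(cv2.moments,cs) if 60<q['m00']<350])
"
python3 -m inch '[[0,0,0,0,0.0003,0,0],[0,0,0,0,0.0003,0,0],[0,0,0,0,0.0003,0,0],[0,0,0,0,0.0003,0,0],[0,0,0,0,0.0003,0,0],[0,0,0,0,0.0003,0,0],[0,0,0,0,0.0002,0,0],[0,0,0,0,0,0,0],[0,0,0,0,0,0,0],[0,0,0,0,0,0,0]]' | grep -E 'pos|force'
```

```text
[[-1.62 -0.8   0.15]
 [-1.62 -0.8   0.15]
 [-1.62 -0.8   0.15]
 [-1.62 -0.8   0.15]
 [-1.62 -0.8   0.15]]
t3 [(268.224541429475, 169.55091714104995)]
t4 [(268.02314814814815, 169.14947089947088)]
s3 [(303.0379537953795, 192.43069306930693)]
s4 [(303.0242718446602, 192.4368932038835)]
side0 [(303.019801980198, 192.37128712871288)]
eef_pos: [0.5635, 0.0539, 0.0133]
wrist_force: [-0.1, -0.6, 0.1]
```

Still no resistance and the unit hasn't moved, so I'll continue.

```bash
python3 -m inch '[[0,0,0,0,0.0005,0,0],[0,0,0,0,0.0005,0,0],[0,0,0,0,0.0005,0,0],[0,0,0,0,0.0005,0,0],[0,0,0,0,0.0005,0,0],[0,0,0,0,0.0005,0,0],[0,0,0,0,0,0,0],[0,0,0,0,0,0,0],[0,0,0,0,0,0,0],[0,0,0,0,0,0,0]]' | grep -E 'pos|force'
```

```text
eef_pos: [0.5664, 0.0534, 0.0133]
wrist_force: [0.9, 0.4, 0.1]
```

```bash
python3 -m inch '[[0,0,0,0,0.0005,0,0],[0,0,0,0,0.0005,0,0],[0,0,0,0,0.0005,0,0],[0,0,0,0,0.0005,0,0],[0,0,0,0,0.0005,0,0],[0,0,0,0,0.0005,0,0],[0,0,0,0,0,0,0],[0,0,0,0,0,0,0],[0,0,0,0,0,0,0],[0,0,0,0,0,0,0]]' | grep -E 'pos|force'
```

```text
eef_pos: [0.5694, 0.0529, 0.0133]
wrist_force: [0.2, 0.3, 0.1]
```

```bash
python3 -m inch '[[0,0,0,0,0.0005,0,0],[0,0,0,0,0.0005,0,0],[0,0,0,0,0.0005,0,0],[0,0,0,0,0.0005,0,0],[0,0,0,0,0.0005,0,0],[0,0,0,0,0.0005,0,0],[0,0,0,0,0,0,0],[0,0,0,0,0,0,0],[0,0,0,0,0,0,0],[0,0,0,0,0,0,0]]' | grep -E 'pos|force'
```

```text
eef_pos: [0.5723, 0.0524, 0.0133]
wrist_force: [-1.3, -0.1, 0.7]
```

```bash
python3 -m inch '[[0,0,0,0,0.0005,0,0],[0,0,0,0,0.0005,0,0],[0,0,0,0,0.0005,0,0],[0,0,0,0,0.0005,0,0],[0,0,0,0,0.0005,0,0],[0,0,0,0,0.0005,0,0],[0,0,0,0,0,0,0],[0,0,0,0,0,0,0],[0,0,0,0,0,0,0],[0,0,0,0,0,0,0]]' | grep -E '^t|pos|force'; python3 -c "
from h import *
b=snap('top','t5');c=snap('side','s5')
cv2.imwrite('pics/v5.png',np.hstack([cv2.resize(cv2.imread('pics/t5.png')[130:240,220:330],(400,400)),cv2.resize(cv2.imread('pics/s5.png')[160:260,230:330],(400,400))]))
for p in('t5','s5'):
  s=load(p);m=cv2.inRange(cv2.cvtColor(s['image'],cv2.COLOR_RGB2HSV),(8,150,120),(18,255,255));cs,_=cv2.findContours(m,0,2)
  print(p,[ (q['m10']/q['m00'],q['m01']/q['m00']) for q in map(cv2.moments,cs) if 60<q['m00']<350])
"
```

```text
t: 20.55
eef_pos: [0.5741, 0.0521, 0.0132]
wrist_force: [-9.6, 1.1, 6.3]
t5 [(268.19501133786844, 165.87188208616777)]
s5 [(303.1186991869918, 192.51544715447153)]
```

View pics/v5.png

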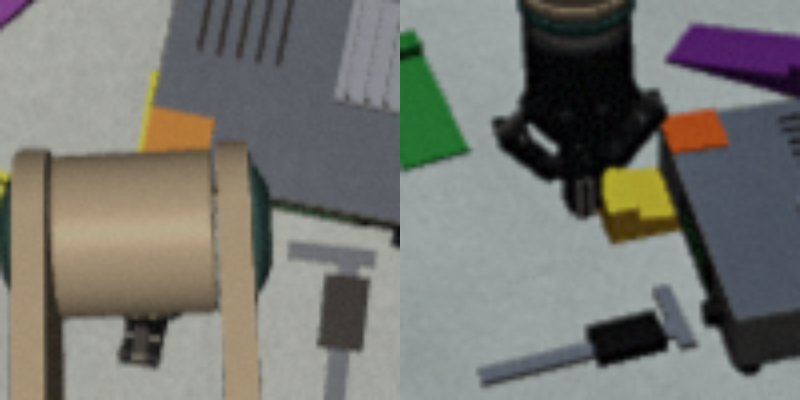

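Clear contact: about 9.6 N of resistance. In the side view the orange mark is unmoved to about 0.1 px, and the wedge is under the corner. I'll stop pushing, back off, lift and go over the mark.

```bash
python3 -m inch '[[0,0,0,0,-0.002,0,0],[0,0,0,0,-0.008,0,0],[0,0,0,0,-0.02,0,0],[0,0,0,0,0,-0.04,0],[0,0,0,0,0,-0.045,0],[0,0,0,0,0,-0.015,0],[0,0,0,0,0,0,0],[0,0,0,0,0,0,0],[0,0,0,0,0,0,0],[0,0,0,0,0,0,0]]' | grep -E '^t|pos|force'; python3 -c "
from h import *
to(.655,.037,.085)
b=snap('top','t6');c=snap('side','s6')
s=b;h=cv2.cvtColor(s['image'],cv2.COLOR_RGB2HSV)
for lo,hi in(((24,150,80),(34,255,255)),((8,150,120),(18,255,255))):
  cs,_=cv2.findContours(cv2.inRange(h,lo,hi),0,2);print([cv2.approxPolyDP(q,2,True)[:,0].tolist() for q in cs if 60<cv2.contourArea(q)<1500])
cv2.imwrite('pics/v6.png',np.hstack([cv2.resize(cv2.imread('pics/t6.png')[110:240,210:340],(400,400)),cv2.resize(cv2.imread('pics/s6.png')[160:260,230:330],(400,400))]))
"
```

```text
t: 21.65
eef_pos: [0.5448, 0.057, 0.1113]
wrist_force: [0.3, -0.5, -0.6]
t 21.65 pos [0.5448 0.057  0.1113] toolshift [-0.0006  0.112   0.026 ] yangle -9.98 F [ 0.3  -0.53 -0.63]
[[[488, 192], [449, 194], [449, 198], [488, 197]]]
[[[262, 160], [259, 176], [274, 179], [278, 163]]]
```

View pics/v6.png

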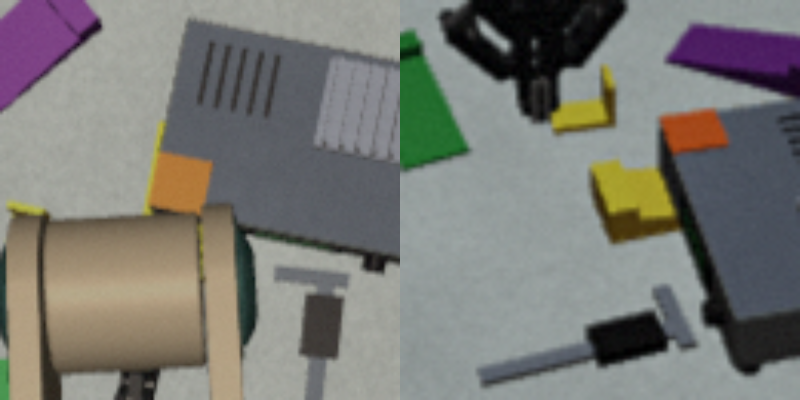

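The orange contour is identical to the start, so the unit is in place with the wedge under it. Moving over the mark.

```bash
python3 -m inch '[[0,0,0,0,0.04,0,0],[0,0,0,0,0.04,0,0],[0,0,0,0,0.03,0,0],[0,0,0,0,0.002,0.01,0],[0,0,0,0,0,0.01,0],[0,0,0,0,0,0.008,0],[0,0,0,0,0,0.005,0],[0,0,0,0,0,0.003,0],[0,0,0,0,0,0,0],[0,0,0,0,0,0,0]]' | grep -E '^t|pos|force'
```

```text
t: 22.75
eef_pos: [0.6561, 0.0377, 0.078]
wrist_force: [0.3, 0.5, -0.1]
```

```bash
python3 -m inch '[[0,0,0,0,0,0.001,0],[0,0,0,0,0,0.001,0],[0,0,0,0,0,0.001,0],[0,0,0,0,0,0.0005,0],[0,0,0,0,0,0.0005,0],[0,0,0,0,0,0.0005,0],[0,0,0,0,0,0.0005,0],[0,0,0,0,0,0,0],[0,0,0,0,0,0,0],[0,0,0,0,0,0,0]]' | grep -E '^t|pos|force'
```

```text
t: 23.75
eef_pos: [0.656, 0.0376, 0.0723]
wrist_force: [-0.5, -0.0, -0.2]
```

```bash
python3 -m inch '[[0,0,0,0,0,0.0005,0],[0,0,0,0,0,0.0005,0],[0,0,0,0,0,0.0005,0],[0,0,0,0,0,0.0005,0],[0,0,0,0,0,0.0005,0],[0,0,0,0,0,0.0005,0],[0,0,0,0,0,0,0],[0,0,0,0,0,0,0],[0,0,0,0,0,0,0],[0,0,0,0,0,0,0]]' | grep -E '^t|pos|force'
```

```text
t: 24.75
eef_pos: [0.6561, 0.0376, 0.0701]
wrist_force: [-4.1, 0.1, 5.5]
```

```bash
python3 -m inch '[[0,0,0,0,-0.0003,0.0003,0],[0,0,0,0,-0.0003,0.0003,0],[0,0,0,0,0,0.0003,0],[0,0,0,0,0,0.0003,0],[0,0,0,0,0,0,0],[0,0,0,0,0,0,0],[0,0,0,0,0,0,0],[0,0,0,0,0,0,0],[0,0,0,0,0,0,0],[0,0,0,0,0,0,0]]' | grep -E '^t|pos|force'
```

```text
t: 25.75
eef_pos: [0.6561, 0.0377, 0.0701]
wrist_force: [-4.1, 0.2, 9.7]
```

```bash
python3 -m inch '[[0,0,0,0,-0.0003,0.0003,0],[0,0,0,0,-0.0003,0.0003,0],[0,0,0,0,-0.0002,0.0003,0],[0,0,0,0,-0.0002,0.0003,0],[0,0,0,0,0,0.0002,0],[0,0,0,0,0,0.0002,0],[0,0,0,0,0,0,0],[0,0,0,0,0,0,0],[0,0,0,0,0,0,0],[0,0,0,0,0,0,0]]' | grep -E '^t|pos|force'; python3 -c "
from h import *
b=snap('top','t7');c=snap('side','s7')
for p in('t0','side0','t7','s7'):
  i=load({'t0':'top0'}.get(p,p))['image'];cs,_=cv2.findContours(cv2.inRange(cv2.cvtColor(i,cv2.COLOR_RGB2HSV),(8,150,120),(18,255,255)),0,2);print(p,[cv2.approxPolyDP(q,2,True)[:,0].tolist() for q in cs if 40<cv2.contourArea(q)<350])
cv2.imwrite('pics/v7.png',np.hstack([cv2.resize(cv2.imread('pics/t7.png')[110:240,210:340],(400,400)),cv2.resize(cv2.imread('pics/s7.png')[160:260,270:370],(400,400))]))
a=load('side0')['image'].astype(int)[215:255,300:370];d=np.abs(a-c['image'].astype(int)[215:255,300:370]);print('side diff lower unit',d.mean(),d.max())
"
```

```text
t: 26.75
eef_pos: [0.656, 0.0377, 0.0699]
wrist_force: [-2.9, -0.4, 12.9]
t0 [[[262, 160], [259, 176], [274, 179], [278, 163]]]
side0 [[[295, 190], [298, 197], [311, 195], [308, 188]]]
t7 []
s7 [[[295, 190], [298, 197], [311, 195], [308, 189], [305, 195]]]
side diff lower unit 5.5790476190476195 50
```

View pics/v7.png

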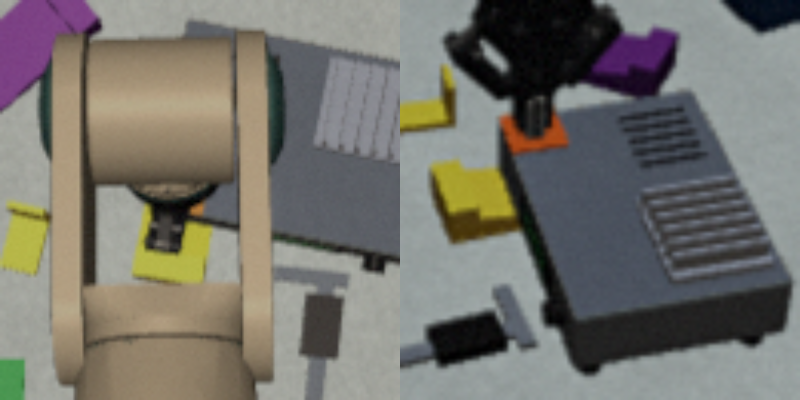

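Under 12.9 N the corner has sunk only 0.2 mm and the unit looks unmoved. Friction could hide tipping up to 13 N, so I'll press somewhat harder before handing in.

```bash
python3 -m inch '[[0,0,0,0,-0.0003,0.0004,0],[0,0,0,0,-0.0003,0.0004,0],[0,0,0,0,-0.0002,0.0004,0],[0,0,0,0,-0.0002,0.0004,0],[0,0,0,0,0,0.0002,0],[0,0,0,0,0,0.0002,0],[0,0,0,0,0,0,0],[0,0,0,0,0,0,0],[0,0,0,0,0,0,0],[0,0,0,0,0,0,0]]' | grep -E '^t|pos|force'
```

```text
t: 27.85
eef_pos: [0.6559, 0.0378, 0.0698]
wrist_force: [-3.3, 0.1, 18.6]
```

```bash
python3 -m inch '[[0,0,0,0,0,0,0],[0,0,0,0,0,0,0],[0,0,0,0,0,0,0],[0,0,0,0,0,0,0],[0,0,0,0,0,0,0],[0,0,0,0,0,0,0],[0,0,0,0,0,0,0],[0,0,0,0,0,0,0],[0,0,0,0,0,0,0],[0,0,0,0,0,0,0]]' | grep -E '^t|pos|force'; python3 -c "
from h import *
c=snap('side','s8')
for p in('side0','s8'):
  i=load(p)['image'];print(p,[cv2.approxPolyDP(q,2,True)[:,0].tolist() for q in cv2.findContours(cv2.inRange(cv2.cvtColor(i,cv2.COLOR_RGB2HSV),(8,150,120),(18,255,255)),0,2)[0] if 40<cv2.contourArea(q)<350])
print(ctrl.finish_job())"
```

```text
t: 28.85
eef_pos: [0.6559, 0.0378, 0.0698]
wrist_force: [-4.3, -2.0, 19.1]
side0 [[[295, 190], [298, 197], [311, 195], [308, 188]]]
s8 [[[308, 188], [305, 195], [301, 195], [296, 189], [298, 197], [311, 195]]]
the job is handed in; nothing more can be done
None
```

I pushed the yellow wedge under the orange-marked corner and handed the job in at about 29 s, with the closed fingertips pressing on the mark. No verdict was reported.

- **Placing the wedge:** I nudged it sideways until it lined up with the short foot, then pushed it from behind in steps of 2–5 mm. I stopped when the resistance jumped to about 9.6 N, with the tip roughly 60 mm past the foot. Nothing was gripped or lifted.
- **Final press:** The fingers held at about 19 N. The corner sank only about 0.3 mm between 5 N and 19 N, so the wedge is carrying the push and the unit stays level.
- **Unit position:** The mark's outline in the side view stayed within about 1 pixel of the start. After the wedge push it was also unchanged in the top view. While pressing, the arm hid the mark from the top camera, so the final check there was not possible.
- **Remaining doubts:** A sideways force of about 4 N stayed on the fingertips during the press, with no movement seen. The wedge force and the tilt were not measured directly. I did not measure the bystanders' positions at the end, though those in the last views looked untouched.

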